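# Check two test points on a roastery control unit

### The arm

A 6-joint arm with a two-finger parallel gripper is mounted at the origin on the work surface. World frame = base frame: x ahead of the robot, y to its left, z up, the work surface at z = 0. Lengths are in mm, angles in rad, forces in N, time in s.
With the tool pointing down it reaches from about 375 to 900 mm from the base axis. Payload 3.1 kg.
Tool frame: the origin (TCP) lies on the centre line of the jaws, within the pads' length; the fingertips stand 8 mm ahead of it and the grasp point (between the pads) lies 11 mm behind it; x points along the fingers, y is the direction in which the jaws open and shut, and the axes are right-handed (so a half turn about x gives the same grasp; the last joint's range is limited). The gripper opens to 85 mm and grips with 20 to 120 N. Pads are 22 mm wide; open, the fingers measure 114 mm over their backs; the gripper's body (76 mm by 85 mm) begins 54 mm behind the grasp point. The pads swing forward as they close: fully open they stand 13 mm farther back than shut.
Start: joints at [-1.325, 0.527, 1.433, -0, 1.181, -0.178], TCP at [257.606, -569.417, 239.31] pointing down, gripper open.
Joint ranges: [-3.08, 3.08], [-0.75, 2.2], [0.22, 2.44], [-1.43, 4.57], [0, 2.65], [-2.85, 2.85]. Speed limits (rad/s): [2.79, 2.79, 3.14, 3.14, 3.14, 3.14].

### API

Orientations are given as a unit quaternion [x, y, z, w].
In Python, from station import * gives the robot as it stands. The module is installed in compiled form; this text tells all that it offers.
- The arm moves only by the tool send_rows, never from a script. Its argument "deltas" is a list of rows, each an object with "offset": the shift along the tool's x, y, z scaled (see below), a list of three; "dr": the turn, a rotation vector about the tool's x, y, z scaled (see below), a list of three; "gripper": the opening, from 0 (shut) to 1 (fully open). A call has 1 to 20 rows; each row is the pose to reach, as a shift and turn from the pose commanded when the call began, along the tool's axes at that moment; what a row does not reach only later rows make up. The controller multiplies each number of a shift by 0.15 m and each number of a turn by pi/2 rad. A row lasts 1/12 s, in which the tool goes at most 41.7 mm and 7.16 degrees, less where a joint would pass 70% of its speed; a pose out of reach is approached as far as the arm can. A call with a number of a shift or a turn outside -1 to 1 is refused whole. A call with a gripper value outside its range is refused whole. The fingers move at their own pace and stop on an object; the grip force is fixed at half the most. Time passes only in rows, so rows that repeat a pose let the fingers close. It gives the time, the measured TCP pose, the force and the opening at its end, in the units of the state.
- get_obs(): the state, without advancing time (a new reading comes with each control period).
- grab_frame(name): name is "scene" or "top"; returns the picture (400x640x3 uint8, blue, green, red); there is no depth.
- calibration(name): a dict with "fovy" (degrees; the focal length in pixels is half the picture's height over the tangent of half this angle, whatever the lens; pixels are square), "cx", "cy" (the principal point, pixels), "R" (3x3) and "t" (3): a world point X has camera coordinates R X + t. Camera axes: x right, y down, z forward; pixel columns grow to the right and rows downward; lengths in mm; the calibration is good to about 2 mm. A picture is of the moment at which its call begins. calibration takes no time and is no camera call.
- sign_off(): hands the job in, once; it reports no verdict.
The state is a dict: "clock": time; "joints": joint angles; "qd": joint speeds; "tau": joint torques, N m; "position": TCP position; "tcp_rot": TCP orientation; "ft_force": force on the tool from outside, world axes, zero at the start; "moment": the same for the moment, N m; "gripper_width": finger opening in mm.
Only numpy, scipy, OpenCV 4.12 (cv2) and the standard library are available. Lean on these libraries where they do the work, as an engineer would, in place of code of your own. Each camera call takes 0.05 s, during which the arm holds its last target.

### The job

Take the white pen tester out of its rest and gently touch its brass contact pin down on the brass top of the red test point, then on the brass top of the blue one, keeping it there for about a second each time. Keep off the yellow test point. Then lay the tester back across both saddles of its rest, pin hanging down, let go, and leave the tin, the bowl and the screwdriver where they are.

Things in the scene. Friction and masses are not known exactly. Their poses are not given: they have to be found in the camera images.
- tester: Loose pen tester, 0.1 to 0.16 kg. White handle 140 (its x) x 20 (y) x 24 mm (z), grey band over its middle. Origin: centre of the handle, near its balance point. At the +x end a black neck bends down to a brass pin pointing to -z; pin tip 85 mm along +x, 55 mm below the origin. Starts level in the rest, pin down, origin 75 mm above the bench; grip it from above across its width, between the saddles.
- tip (a point): Lowest point of the tester's brass contact pin (round end 9 mm across). The pin is spring-loaded: it gives up to 10 mm into the neck along the tester's z, pushing back with 1 N at first and 3.5 N at the end of its travel, after which it is rigid.
- rest: Fixed rest. Dark base 130 x 80 x 10 mm (x, y, z), two black saddles at x = -45 and 45 mm, 12 mm thick, 40 wide, 78 mm free between them. The handle lies along x on the saddle floors, 63 mm above the bench, between flared cheeks 24 mm apart at the floor, 44 mm at their tops (86 mm above the bench). Origin: centre of the underside. The pin hangs past the base's end.
- unit: Control unit with its cover off, fixed: open grey case 160 x 230 x 50 mm (x, y, z) with a green board 40 mm above the bench. Origin: centre of its underside, on the bench. The three test points stand along its middle (its y axis), at y = -70, 0 and 70 mm; other parts of the board are no higher than 57 mm above the bench.
- point_red: Test point on the control unit, fixed: red plastic collar 36 mm across and 14 mm high; from its middle a brass stud 22 mm across rises 6 mm further to a flat top. Origin: centre of its foot, on the green board; the centre of the brass top lies 20 mm above it (60 mm above the bench). z up. Three points in a row, 70 mm apart; which colour is where changes.
- point_blue: Test point on the control unit, fixed: blue plastic collar 36 mm across and 14 mm high; from its middle a brass stud 22 mm across rises 6 mm further to a flat top. Origin: centre of its foot, on the green board; the centre of the brass top lies 20 mm above it (60 mm above the bench). z up. Three points in a row, 70 mm apart; which colour is where changes.
- point_yellow: Test point on the control unit, fixed: yellow plastic collar 36 mm across and 14 mm high; from its middle a brass stud 22 mm across rises 6 mm further to a flat top. Origin: centre of its foot, on the green board; the centre of the brass top lies 20 mm above it (60 mm above the bench). z up. Three points in a row, 70 mm apart; which colour is where changes. Not to be touched.
- tin: Bystander, loose: dark metal coffee tin with a paper band, 76 mm across, 110 mm high. Origin: centre of its underside.
- bowl: Bystander, loose: white cupping bowl 90 mm across, 60 mm high. Origin: centre of its underside.
- driver: Bystander, loose: screwdriver with a green handle, 190 mm long, lying on the bench along its x.
Things that resemble listed ones, but are neither listed nor needed, are in the scene too. There is more than one size of the tester; the one meant has the size given above.

How it is judged (in metres and radians):
On the way, in this order (a step that is already met when the one before it is completed fails the run):
1. the tester's pin rests on the brass top of the red test point for half a second (contact force between tester and point_red above 0.3 N and horizontal distance between tip and point_red below 0.012 m and angle between tester's own z axis and vertical below 0.5 rad), for 0.5 s.
2. then the pin rests on the brass top of the blue test point for half a second (contact force between tester and point_blue above 0.3 N and horizontal distance between tip and point_blue below 0.012 m and angle between tester's own z axis and vertical below 0.5 rad), for 0.5 s.
At the end, for the whole second after the job is handed in: The tester lies still and released on both saddles of its rest, pin down: its handle's centre within 25 mm of the rest's middle lengthwise and 10 mm sideways, 69 to 81 mm above the bench, along the rest within 0.2 rad (either way round), upright within 0.25 rad (x of tester in the frame of rest between -0.025 and 0.025 m and y of tester in the frame of rest between -0.01 and 0.01 m and z of tester in the frame of rest between 0.069 and 0.081 m and angle between the x axis of tester and the x axis of rest, either way round below 0.2 rad and angle between tester's own z axis and vertical below 0.25 rad and contact force between the fingers and tester below 0.1 N and linear speed of tester below 0.02 m/s); the robot touches nothing.
It fails at once if the tester is pressed hard on the control unit or a test point (over 20 N) (contact force between tester and unit above 20 N or contact force between tester and point_red above 20 N or contact force between tester and point_blue above 20 N).
It fails at once if the yellow test point is touched (contact force between anything else and point_yellow above 0.5 N).
It fails at once if the tin, the bowl or the screwdriver is moved more than 30 mm (distance of any of tin, bowl, driver from where it was at the start of the episode above 0.03 m).
It also fails if it takes over 54 s, if anything falls off the work surface, if the arm or the gripper's body presses on something with over 40 N, if the wrist force passes 120 N, or if a joint passes its speed limit or range.

## Working session

There is one attempt and no reset: what is moved stays moved. The work goes in short steps, Python scripts to look and compute and a tool call to move; the robot and the scene stay as the last step left them, time stands still between calls to the robot, and variables do not carry over. Pictures are saved under pics/ and viewed, and the job is handed in when it is done.

Besides the shell and the picture viewer there is one more tool, called after "Emit:" as name(argument=value, ...) on one line, values as JSON. send_rows: Moves the arm, as the interface text tells. Its arguments: {"type":"object","properties":{"deltas":{"type":"array"}},"required":["deltas"]}

```bash
mkdir -p pics
python3 - <<'E'
from station import *
import cv2,numpy as np
for n in("scene","top"):
    f=grab_frame(n); cv2.imwrite(f"pics/{n}0.png",f)
    c=calibration(n); print(n,c)
print(get_obs())
E
```

```text
scene {'fovy': 52.355163441244066, 'cx': 320.5198775800978, 'cy': 197.38188127973424, 'R': array([[ 0.35866051,  0.93330006, -0.01770995],
       [ 0.65622067, -0.2655831 , -0.7062861 ],
       [-0.66388032,  0.2416953 , -0.70770496]]), 't': array([-195.85012336, -302.76718729, 1496.31544785])}
top {'fovy': 51.40842323641053, 'cx': 317.3409186397419, 'cy': 199.6824184757741, 'R': array([[-0.00963768, -0.99989669,  0.0106643 ],
       [-0.99774972,  0.00890823, -0.066454  ],
       [ 0.06635213, -0.01128076, -0.9977325 ]]), 't': array([ -13.65265184,  562.97552613, 1303.69312945])}
{'clock': 0.1, 'joints': array([-1.32451739e+00,  5.28414997e-01,  1.43374437e+00, -3.23499175e-05,
        1.18141654e+00, -1.78459418e-01]), 'qd': array([-5.92370207e-04, -2.43038747e-03, -3.46297869e-03,  9.76321605e-04,
       -3.81101994e-04,  7.02768156e-05]), 'tau': array([-8.45381851e-05, -4.43304527e+01, -1.78587377e+01, -1.18114808e-04,
        3.89904308e-03,  1.95861247e-05]), 'position': array([ 257.4401111 , -568.83763864,  238.41526373]), 'tcp_rot': array([-0.69118553, -0.14974605,  0.69125421, -0.14834521]), 'ft_force': array([-0.38703785,  0.16626221,  0.50086093]), 'moment': array([-0.0464916 , -0.01542873,  0.01229009]), 'gripper_width': 85.48548045278181}
```

View pics/scene0.png

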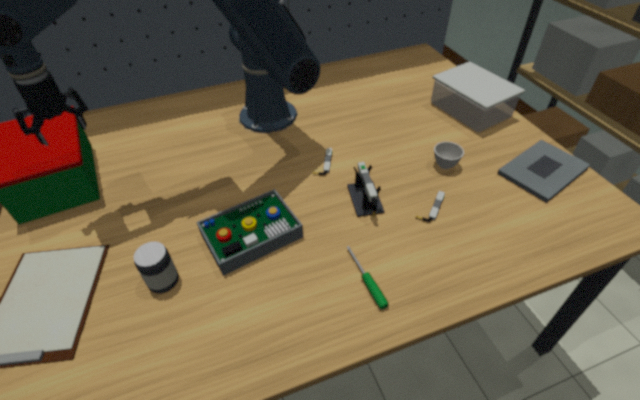

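View pics/top0.png

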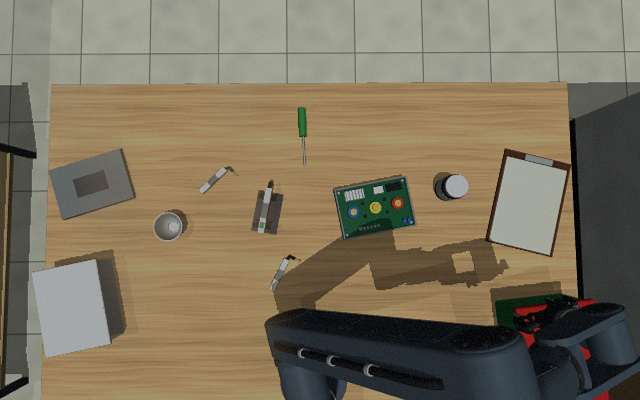

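The top view shows the rest with a tester at about (266,210), the unit at about (374,207), and loose tester look-alikes at (215,180) and (284,272). I'll zoom in next.

Run:
```python
import cv2,numpy as np
t=cv2.imread("pics/top0.png"); s=cv2.imread("pics/scene0.png")
cv2.imwrite("pics/z1.png",cv2.resize(t[170:245,235:325],None,fx=8,fy=8,interpolation=cv2.INTER_CUBIC))
cv2.imwrite("pics/z2.png",cv2.resize(t[165:245,325:425],None,fx=7,fy=7,interpolation=cv2.INTER_CUBIC))
cv2.imwrite("pics/z3.png",cv2.resize(s[140:225,315:415],None,fx=7,fy=7,interpolation=cv2.INTER_CUBIC))
```

```text
(no output)
```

View pics/z1.png

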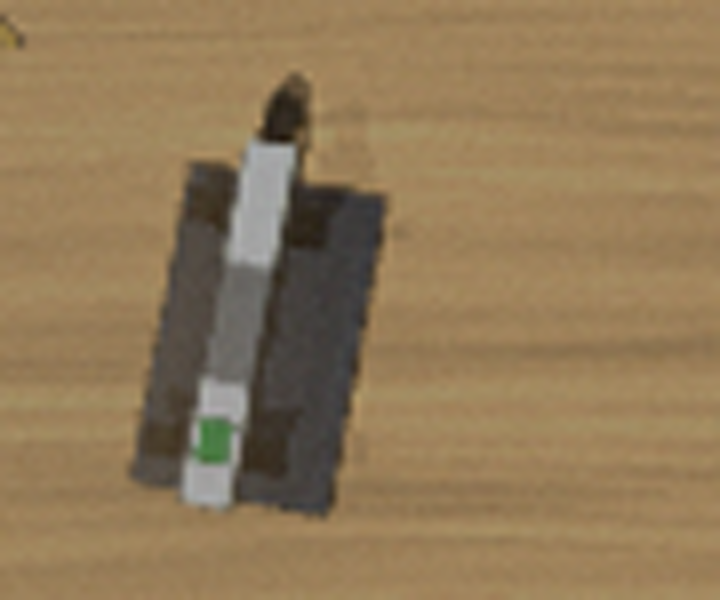

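View pics/z2.png

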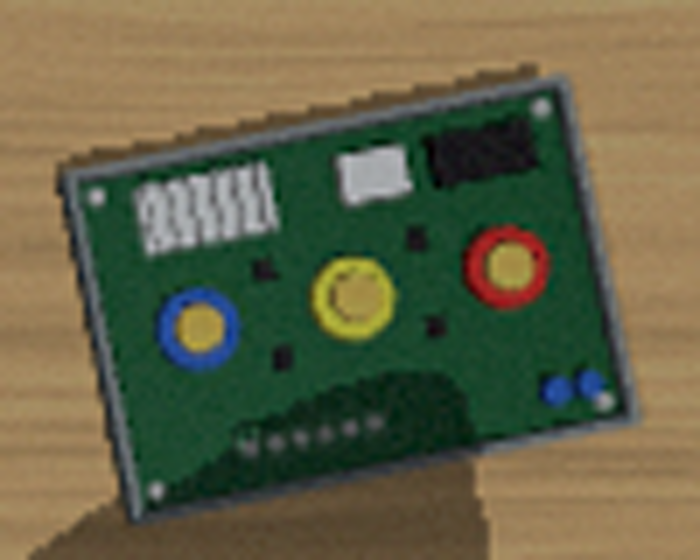

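View pics/z3.png

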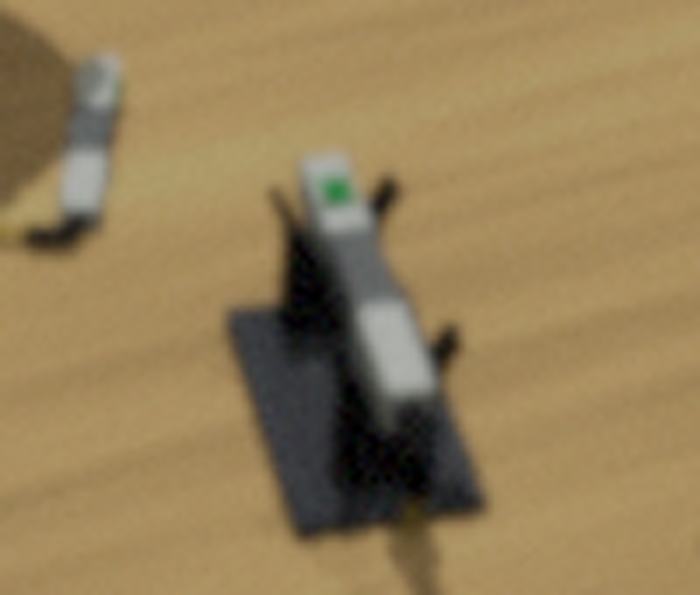

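The crops show the tester in the rest, with its handle ends at z1 crop (272,145) and (208,505) and its pin at the image top. On the unit, blue is at z2 crop (201,328), yellow at (355,297) and red at (511,266).

```bash
cat > h.py <<'E'
import numpy as np, cv2
from station import *
from scipy.spatial.transform import Rotation as Ro
def unproj(n,uv,z):
    c=calibration(n); f=200/np.tan(np.radians(c["fovy"]/2))
    R=np.array(c["R"]);t=np.array(c["t"]); uv=np.atleast_2d(uv)
    d=np.c_[(uv[:,0]-c["cx"])/f,(uv[:,1]-c["cy"])/f,np.ones(len(uv))]@R
    o=-R.T@t; return o+d*((z-o[2])/d[:,2])[:,None]
def proj(n,X):
    c=calibration(n); f=200/np.tan(np.radians(c["fovy"]/2))
    p=np.atleast_2d(X)@np.array(c["R"]).T+np.array(c["t"])
    return np.c_[c["cx"]+f*p[:,0]/p[:,2],c["cy"]+f*p[:,1]/p[:,2]]
def centroids(img,mask,box,amin=5):
    x0,y0,x1,y1=box; m=np.zeros_like(mask); m[y0:y1,x0:x1]=mask[y0:y1,x0:x1]
    k,l,st,ce=cv2.connectedComponentsWithStats(m.astype(np.uint8),connectivity=8)
    return [(ce[i],st[i][4]) for i in range(1,k) if st[i][4]>=amin]
E
python3 - <<'E'
from h import *
np.set_printoptions(precision=1,suppress=True)
z=lambda p,s,ox,oy:(np.array(p)+.5)/s-.5+[ox,oy]
h=unproj("top",z([(247,143),(297,147),(183,503),(233,507)],8,235,170),87); print("handle",h[:,:2].tolist())
a=(h[0]+h[1])/2;b=(h[2]+h[3])/2; print("len",np.linalg.norm(a-b),"wid",np.linalg.norm(h[0]-h[1]),"c",(a+b)/2,"yaw",np.arctan2(*(a-b)[1::-1]))
r=unproj("top",z([(190,163),(387,193),(327,516),(132,478)],8,235,170),10); print("base",r.mean(0),"sides",[np.linalg.norm(r[i]-r[i-1]) for i in range(4)]); d=(r[0]+r[1]-r[2]-r[3]);print("yaw",np.arctan2(d[1],d[0]))
p=unproj("top",z([(201,328),(355,297),(511,266)],7,325,165),60);print("b,y,r",p); print(np.linalg.norm(np.diff(p,axis=0),axis=1))
c=unproj("top",z([(60,170),(572,75),(638,420),(132,520)],7,325,165),50);print("case",c.mean(0))
d=p[2]-p[0];print("yaw pts",np.arctan2(d[1],d[0]))
# segmentation in both
for n in("top","scene"):
    im=cv2.imread(f"pics/{n}0.png");hsv=cv2.cvtColor(im,cv2.COLOR_BGR2HSV);H,S,V=cv2.split(hsv)
    box=(330,170,420,245) if n=="top" else (200,190,305,270)
    for nm,m in dict(blue=(H>105)&(H<130)&(S>120),red=((H<6)|(H>174))&(S>150),yel=(H>24)&(H<33)&(S>170)&(V>120)).items():
        for ce,ar in centroids(im,m,box,8): print(n,nm,ce,ar,unproj(n,ce,54))
for nm,X in dict(blue=p[0],yel=p[1],red=p[2]).items(): print(nm,proj("scene",X))
print("handle ends in scene",proj("scene",[a,b]))
E
```

```text
handle [[596.7527954463877, 138.30428019756698], [595.0737715867165, 119.45249234159574], [461.47699886378655, 162.43992250933846], [459.79951496795616, 143.729006023249]]
len 137.42367712224055 wid 18.926410818955876 c [528.3 141.   87. ] yaw -0.1770657623900662
base [526.4 142.3  10. ] sides [np.float64(127.7358764334776), np.float64(79.81275967991037), np.float64(131.0117923145176), np.float64(79.07588437984911)]
yaw -0.1844693014514409
b,y,r [[ 522.8 -128.8   60. ]
 [ 535.9 -196.9   60. ]
 [ 548.9 -266.1   60. ]]
[69.4 70.4]
case [ 537.  -196.6   50. ]
yaw pts -1.3829922179855825
top blue [352.6 211.3] 62 [[ 523.4 -127.2   54. ]]
top blue [406.  219.9] 28 [[ 495.2 -292.3   54. ]]
top red [396.3 202.8] 62 [[ 548.5 -263.3   54. ]]
scene blue [273.2 214.7] 63 [[ 537.  -128.9   54. ]]
scene blue [211.4 220.9] 22 [[ 497.6 -284.6   54. ]]
scene blue [205.8 223.2] 20 [[ 499.9 -299.7   54. ]]
scene red [224.  237.1] 63 [[ 563.9 -265.    54. ]]
scene yel [248.7 222.4] 86 [[ 539.2 -195.4   54. ]]
blue [[271.5 209.5]]
yel [[247.5 220.2]]
red [[221.9 231.4]]
handle ends in scene [[372.5 194.6]
 [359.1 161.6]]
```

```bash
cat >> h.py <<'E'
def tgtR(yaw,cur):
    "tool x down, tool y along +-tester y"
    best=None
    for s in(1,-1):
        x=np.array([0,0,-1.]);y=s*np.array([-np.sin(yaw),np.cos(yaw),0]);M=np.c_[x,y,np.cross(x,y)]
        a=(cur.inv()*Ro.from_matrix(M)).magnitude()
        if best is None or a<best[0]: best=(a,Ro.from_matrix(M))
    return best[1]
def plan(pos,yaw=None,rot=None):
    o=get_obs();cur=Ro.from_quat(o["tcp_rot"])
    off=cur.inv().apply(np.array(pos)-o["position"])/150
    T=rot if rot is not None else tgtR(yaw,cur)
    dr=(cur.inv()*T).as_rotvec()/(np.pi/2)
    print("off",off.round(4),"dr",dr.round(4),"clock",o["clock"],"pos",o["position"].round(1),"F",o["ft_force"].round(2),"w",round(o["gripper_width"],1))
E
python3 - <<'E'
from h import *
o=get_obs();print(Ro.from_quat(o["tcp_rot"]).as_matrix().round(3))
plan([527.5,141.5,170],-0.18)
E
```

```text
[[-0.001  0.412 -0.911]
 [ 0.002 -0.911 -0.412]
 [-1.    -0.002 -0.   ]]
off [ 0.4643 -3.572  -3.5918] dr [3.85e-01 2.00e-04 1.30e-03] clock 0.1 pos [ 257.4 -568.8  238.4] F [-0.39  0.17  0.5 ] w 85.5
```

Emit:
send_rows(deltas=[{"offset":[0,-0.12,-0.12],"dr":[0,0,0],"gripper":1},{"offset":[0,-0.3,-0.3],"dr":[0.05,0,0],"gripper":1},{"offset":[0,-0.48,-0.48],"dr":[0.12,0,0],"gripper":1},{"offset":[0,-0.66,-0.66],"dr":[0.19,0,0],"gripper":1},{"offset":[0,-0.84,-0.84],"dr":[0.26,0,0],"gripper":1},{"offset":[0,-1,-1],"dr":[0.33,0,0],"gripper":1},{"offset":[0,-1,-1],"dr":[0.385,0,0],"gripper":1},{"offset":[0,-1,-1],"dr":[0.385,0,0],"gripper":1}])

```text
clock: 0.77
position: [332.8, -368.6, 239.2]
tcp_rot: [-0.704, 0.063, 0.705, 0.063]
ft_force: [0.1, 0.2, 0.7]
gripper_width: 85.5
```

Run:
```python
from h import *
plan([527.5,141.5,170],-0.18); print(get_obs()["joints"].round(2))
```

```text
off [ 0.4642 -3.5762 -0.6748] dr [0.0011 0.0006 0.0007] clock 0.7667 pos [ 332.8 -368.6  239.2] F [0.1  0.21 0.7 ] w 85.5
[-1.06  0.36  1.75 -0.    1.04  0.69]
```

Emit:
send_rows(deltas=[{"offset":[0,-0.2,-0.04],"dr":[0,0,0],"gripper":1},{"offset":[0,-0.4,-0.08],"dr":[0,0,0],"gripper":1},{"offset":[0,-0.6,-0.12],"dr":[0,0,0],"gripper":1},{"offset":[0,-0.8,-0.16],"dr":[0,0,0],"gripper":1},{"offset":[0,-1,-0.2],"dr":[0,0,0],"gripper":1}])

```text
clock: 1.18
position: [389.3, -228.8, 239.3]
tcp_rot: [0.704, -0.064, -0.704, -0.063]
ft_force: [-0.2, -0.0, -0.0]
gripper_width: 85.4
```

Emit:
send_rows(deltas=[{"offset":[0,-0.2,-0.04],"dr":[0,0,0],"gripper":1},{"offset":[0,-0.4,-0.08],"dr":[0,0,0],"gripper":1},{"offset":[0,-0.6,-0.12],"dr":[0,0,0],"gripper":1},{"offset":[0,-0.8,-0.16],"dr":[0,0,0],"gripper":1},{"offset":[0,-1,-0.2],"dr":[0,0,0],"gripper":1}])

```text
clock: 1.6
position: [446.2, -86.3, 239.3]
tcp_rot: [0.705, -0.063, -0.704, -0.063]
ft_force: [0.5, -0.8, 0.7]
gripper_width: 85.0
```

Emit:
send_rows(deltas=[{"offset":[0,-0.2,-0.04],"dr":[0,0,0],"gripper":1},{"offset":[0,-0.4,-0.08],"dr":[0,0,0],"gripper":1},{"offset":[0,-0.6,-0.12],"dr":[0,0,0],"gripper":1},{"offset":[0,-0.8,-0.16],"dr":[0,0,0],"gripper":1},{"offset":[0,-1,-0.2],"dr":[0,0,0],"gripper":1}])

```text
clock: 2.02
position: [502.9, 56.2, 239.2]
tcp_rot: [0.705, -0.063, -0.704, -0.063]
ft_force: [0.3, -0.1, 0.5]
gripper_width: 85.7
```

Run:
```python
from h import *
plan([527.5,141.5,170],-0.18); print(get_obs()["joints"].round(2))
```

```text
off [ 0.4613 -0.5887 -0.0602] dr [ 0.0009 -0.0005 -0.0002] clock 2.0167 pos [502.9  56.2 239.2] F [ 0.31 -0.11  0.52] w 85.7
[-0.11  0.37  1.73 -0.    1.05  1.64]
```

Emit:
send_rows(deltas=[{"offset":[0,-0.2,-0.03],"dr":[0,0,0],"gripper":1},{"offset":[0.1,-0.4,-0.06],"dr":[0,0,0],"gripper":1},{"offset":[0.25,-0.576,-0.073],"dr":[0,0,0],"gripper":1},{"offset":[0.4,-0.576,-0.073],"dr":[0,0,0],"gripper":1},{"offset":[0.46,-0.576,-0.073],"dr":[0,0,0],"gripper":1},{"offset":[0.46,-0.576,-0.073],"dr":[0,0,0],"gripper":1}])

```text
clock: 2.52
position: [526.5, 138.1, 167.8]
tcp_rot: [-0.702, 0.064, 0.706, 0.063]
ft_force: [-0.7, 0.1, -0.1]
gripper_width: 85.7
```

Run:
```python
from h import *
plan([527.5,141.5,64],-0.18)
f=grab_frame("scene"); cv2.imwrite("pics/s1.png",cv2.resize(f[90:240,290:440],None,fx=4,fy=4,interpolation=cv2.INTER_CUBIC))
f=grab_frame("top"); cv2.imwrite("pics/t1.png",cv2.resize(f[140:290,200:350],None,fx=4,fy=4,interpolation=cv2.INTER_CUBIC))
```

```text
off [ 0.6916 -0.0249 -0.0061] dr [ 0.0008  0.0035 -0.0011] clock 2.5167 pos [526.5 138.1 167.8] F [-0.71  0.12 -0.08] w 85.7
```

View pics/s1.png

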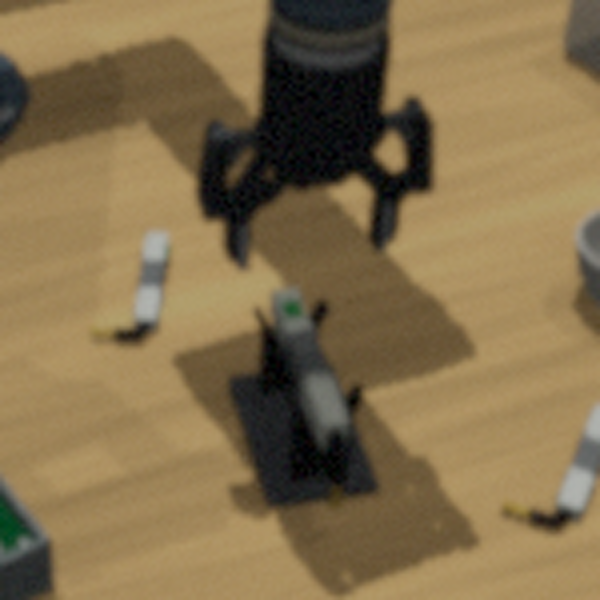

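View pics/t1.png

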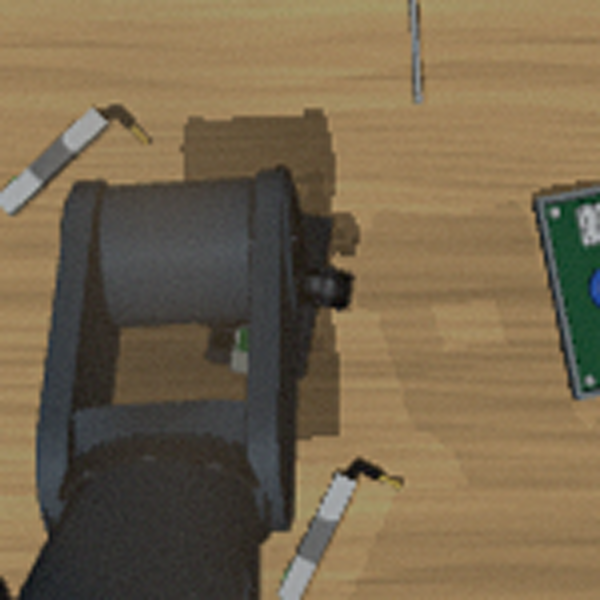

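The gripper stands open above the rest, with its jaws across the handle and a finger on either side: scene crop (237,255) and (383,240), handle at (310,360). I'm descending.

Emit:
send_rows(deltas=[{"offset":[0.12,-0.015,-0.006],"dr":[0,0.003,0],"gripper":1},{"offset":[0.3,-0.02,-0.006],"dr":[0,0.003,0],"gripper":1},{"offset":[0.48,-0.02,-0.006],"dr":[0,0.003,0],"gripper":1},{"offset":[0.6,-0.02,-0.006],"dr":[0,0.003,0],"gripper":1},{"offset":[0.68,-0.02,-0.006],"dr":[0,0.003,0],"gripper":1},{"offset":[0.68,-0.02,-0.006],"dr":[0,0.003,0],"gripper":1},{"offset":[0.68,-0.02,-0.006],"dr":[0,0.003,0],"gripper":1}])

```text
clock: 3.2
position: [530.2, 140.7, 69.2]
tcp_rot: [0.706, -0.064, -0.702, -0.064]
ft_force: [-0.1, -0.8, 0.5]
gripper_width: 85.4
```

Run:
```python
from h import *
plan([527.5,141.5,64],-0.18)
f=grab_frame("scene"); cv2.imwrite("pics/s2.png",cv2.resize(f[120:220,310:430],None,fx=6,fy=6,interpolation=cv2.INTER_CUBIC))
```

```text
off [ 0.0343 -0.0022  0.0189] dr [-0.0007 -0.0039  0.0002] clock 3.2 pos [530.2 140.7  69.2] F [-0.13 -0.76  0.52] w 85.4
```

View pics/s2.png

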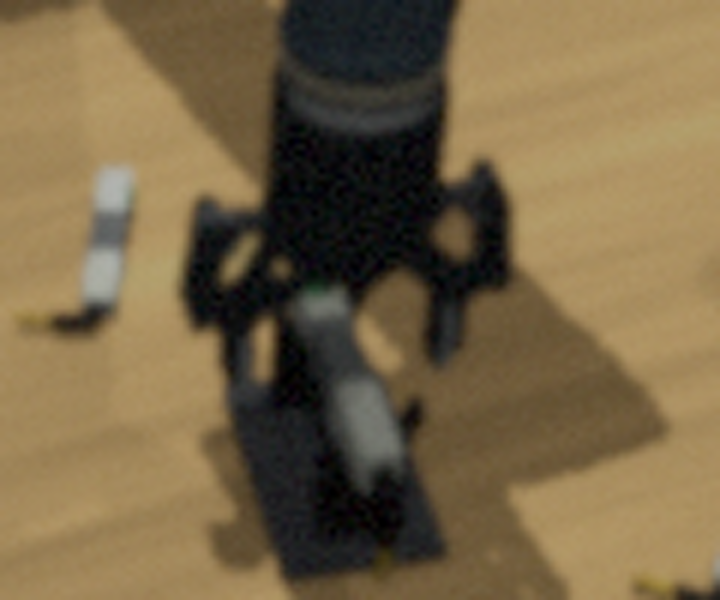

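Emit:
send_rows(deltas=[{"offset":[0.034,-0.002,0.018],"dr":[0,-0.003,0],"gripper":1},{"offset":[0.034,-0.002,0.018],"dr":[0,-0.003,0],"gripper":0.6},{"offset":[0.034,-0.002,0.018],"dr":[0,-0.003,0],"gripper":0.3},{"offset":[0.034,-0.002,0.018],"dr":[0,-0.003,0],"gripper":0},{"offset":[0.034,-0.002,0.018],"dr":[0,-0.003,0],"gripper":0},{"offset":[0.034,-0.002,0.018],"dr":[0,-0.003,0],"gripper":0},{"offset":[0.034,-0.002,0.018],"dr":[0,-0.003,0],"gripper":0},{"offset":[0.034,-0.002,0.018],"dr":[0,-0.003,0],"gripper":0},{"offset":[0.034,-0.002,0.018],"dr":[0,-0.003,0],"gripper":0},{"offset":[0.034,-0.002,0.018],"dr":[0,-0.003,0],"gripper":0}])

```text
clock: 4.08
position: [526.9, 142.4, 63.6]
tcp_rot: [0.704, -0.063, -0.704, -0.064]
ft_force: [-0.1, 0.1, 4.2]
gripper_width: 18.8
```

Run:
```python
from h import *
plan([527.5,141.5,170],-0.18)
o=get_obs();print(Ro.from_quat(o["tcp_rot"]).as_matrix().round(4),o["position"],o["moment"])
f=grab_frame("scene"); cv2.imwrite("pics/s3.png",cv2.resize(f[120:220,310:430],None,fx=6,fy=6,interpolation=cv2.INTER_CUBIC))
```

```text
off [-0.7096  0.005  -0.0055] dr [ 0.0001 -0.0004  0.0002] clock 4.0833 pos [526.9 142.4  63.6] F [-0.09  0.15  4.23] w 18.8
[[ 7.000e-04 -1.789e-01 -9.839e-01]
 [ 1.000e-04 -9.839e-01  1.789e-01]
 [-1.000e+00 -3.000e-04 -7.000e-04]] [526.89532911 142.39866556  63.55423166] [0.03794493 0.09438088 0.01951414]
```

View pics/s3.png

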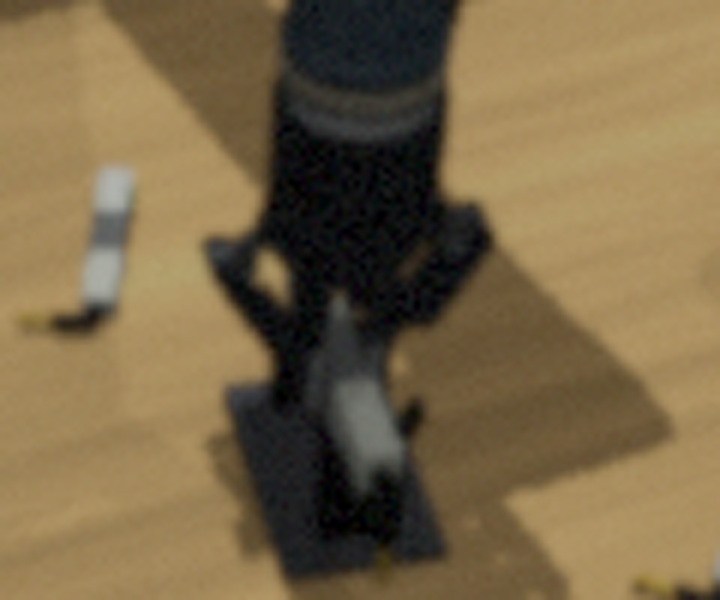

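Emit:
send_rows(deltas=[{"offset":[-0.05,0,0],"dr":[0,0,0],"gripper":0},{"offset":[-0.15,0,0],"dr":[0,0,0],"gripper":0},{"offset":[-0.3,0,0],"dr":[0,0,0],"gripper":0},{"offset":[-0.45,0,0],"dr":[0,0,0],"gripper":0},{"offset":[-0.6,0,0],"dr":[0,0,0],"gripper":0},{"offset":[-0.7,0,0],"dr":[0,0,0],"gripper":0},{"offset":[-0.7,0,0],"dr":[0,0,0],"gripper":0},{"offset":[-0.7,0,0],"dr":[0,0,0],"gripper":0}])

```text
clock: 4.8
position: [526.6, 142.3, 168.6]
tcp_rot: [0.705, -0.063, -0.704, -0.064]
ft_force: [0.5, 1.0, -1.3]
gripper_width: 19.3
```

Run:
```python
from h import *
plan([465.3,-250.9,170],-0.18)
f=grab_frame("scene"); cv2.imwrite("pics/s4.png",cv2.resize(f[90:220,310:430],None,fx=5,fy=5,interpolation=cv2.INTER_CUBIC))
```

```text
off [-0.0098  2.6521 -0.0666] dr [ 0.0001 -0.0007  0.0001] clock 4.8 pos [526.6 142.3 168.6] F [ 0.5   1.03 -1.31] w 19.3
```

View pics/s4.png

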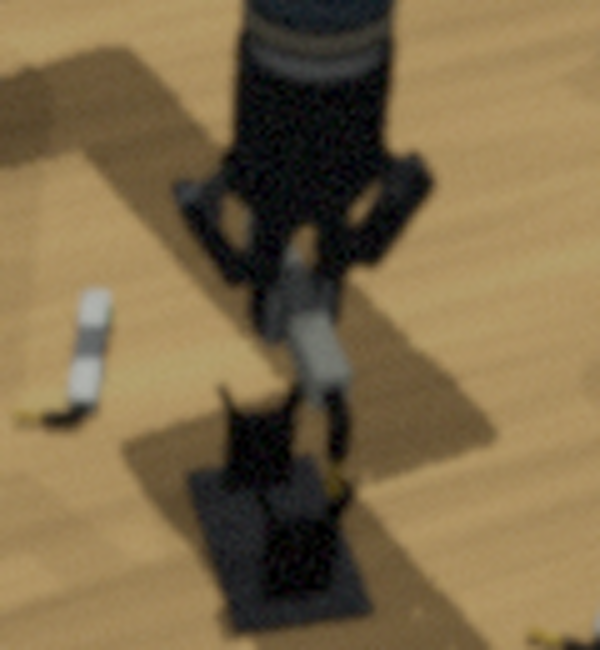

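The tester is lifted clear and level. Its pin tip is at scene crop (333,485), and the saddles are empty. I'm carrying it to red.

Emit:
send_rows(deltas=[{"offset":[0,0.1,0],"dr":[0,0,0],"gripper":0},{"offset":[0,0.25,-0.01],"dr":[0,0,0],"gripper":0},{"offset":[0,0.45,-0.02],"dr":[0,0,0],"gripper":0},{"offset":[0,0.65,-0.02],"dr":[0,0,0],"gripper":0},{"offset":[0,0.85,-0.03],"dr":[0,0,0],"gripper":0},{"offset":[0,1,-0.03],"dr":[0,0,0],"gripper":0}])

```text
clock: 5.35
position: [502.7, -7.8, 166.4]
tcp_rot: [-0.703, 0.064, 0.706, 0.064]
ft_force: [-0.1, 0.3, -0.3]
gripper_width: 19.1
```

Emit:
send_rows(deltas=[{"offset":[0,0.2,0],"dr":[0,0,0],"gripper":0},{"offset":[0,0.4,-0.01],"dr":[0,0,0],"gripper":0},{"offset":[0,0.6,-0.02],"dr":[0,0,0],"gripper":0},{"offset":[0,0.8,-0.02],"dr":[0,0,0],"gripper":0},{"offset":[0,1,-0.03],"dr":[0,0,0],"gripper":0}])

```text
clock: 5.77
position: [480.0, -155.1, 166.4]
tcp_rot: [-0.703, 0.063, 0.706, 0.064]
ft_force: [0.8, 0.6, -0.4]
gripper_width: 19.3
```

Emit:
send_rows(deltas=[{"offset":[0,0.2,0],"dr":[0,0,0],"gripper":0},{"offset":[0,0.38,0],"dr":[0,0,0],"gripper":0},{"offset":[0,0.52,0],"dr":[0,0,0],"gripper":0},{"offset":[0,0.62,0],"dr":[0,0,0],"gripper":0},{"offset":[0,0.65,-0.006],"dr":[0,0,0],"gripper":0},{"offset":[0,0.65,-0.006],"dr":[0,0,0],"gripper":0},{"offset":[0,0.65,-0.006],"dr":[0,0,0],"gripper":0},{"offset":[0,0.65,-0.006],"dr":[0,0,0],"gripper":0}])

```text
clock: 6.43
position: [464.8, -249.0, 167.5]
tcp_rot: [-0.704, 0.063, 0.705, 0.064]
ft_force: [-0.1, 0.5, -1.3]
gripper_width: 19.1
```

Run:
```python
from h import *
plan([465.3,-250.9,170],-0.18)
o=get_obs();p=o["position"];tip=p+Ro.from_quat(o["tcp_rot"]).apply([43.6,0,-85]);print("tip?",tip,proj("scene",tip),proj("top",tip))
f=grab_frame("scene"); cv2.imwrite("pics/s5.png",cv2.resize(f[130:270,180:320],None,fx=5,fy=5,interpolation=cv2.INTER_CUBIC))
f=grab_frame("top"); cv2.imwrite("pics/t5.png",cv2.resize(f[150:270,320:440],None,fx=5,fy=5,interpolation=cv2.INTER_CUBIC))
```

```text
off [-0.0169  0.012  -0.0055] dr [0.0007 0.0013 0.001 ] clock 6.4333 pos [ 464.8 -249.   167.5] F [-0.1   0.45 -1.32] w 19.1
tip? [ 548.36653258 -264.02640914  123.70875011] [[217.74674942 213.90220591]] [[401.27550874 201.47775806]]
```

View pics/s5.png

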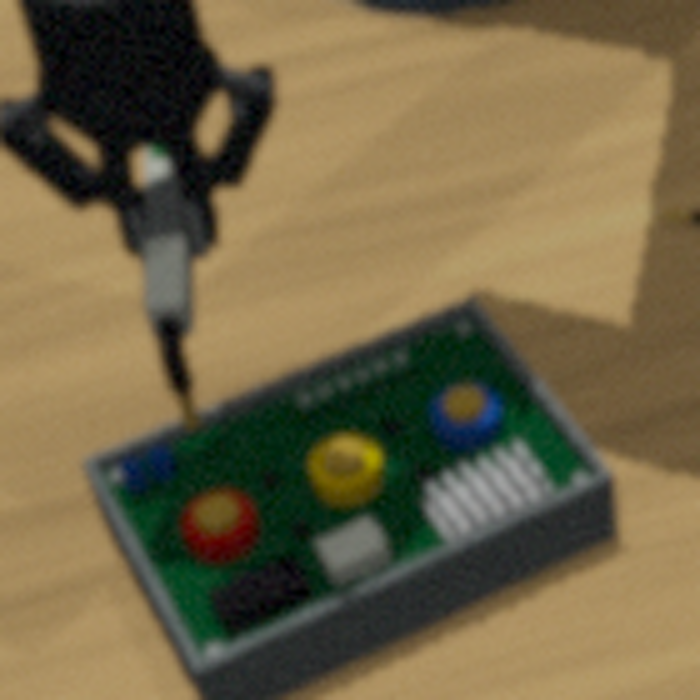

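View pics/t5.png

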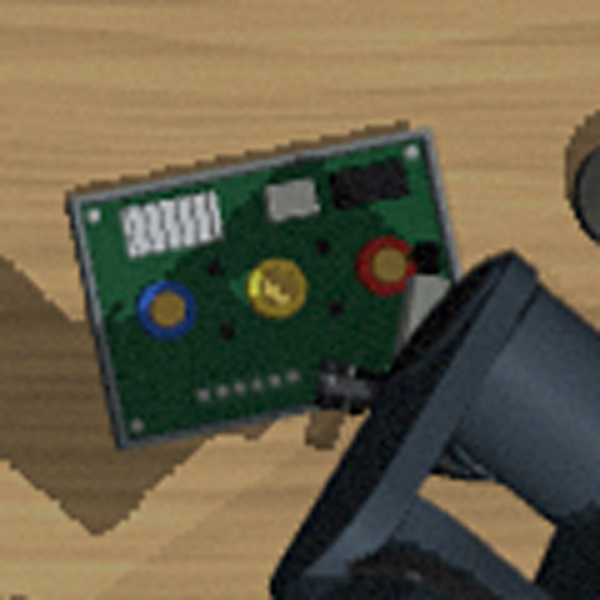

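The scene crop has the pin tip at (193,428) and the red stud top at (217,510). Both agree with the projections to about 1 px (2 mm). I'm lowering to just above red.

Emit:
send_rows(deltas=[{"offset":[0.06,0.01,-0.005],"dr":[0,0.001,0],"gripper":0},{"offset":[0.15,0.012,-0.005],"dr":[0,0.001,0],"gripper":0},{"offset":[0.25,0.012,-0.005],"dr":[0,0.001,0],"gripper":0},{"offset":[0.33,0.012,-0.005],"dr":[0,0.001,0],"gripper":0},{"offset":[0.36,0.012,-0.005],"dr":[0,0.001,0],"gripper":0},{"offset":[0.36,0.012,-0.005],"dr":[0,0.001,0],"gripper":0},{"offset":[0.36,0.012,-0.005],"dr":[0,0.001,0],"gripper":0},{"offset":[0.36,0.012,-0.005],"dr":[0,0.001,0],"gripper":0}])

```text
clock: 7.2
position: [466.1, -252.6, 114.7]
tcp_rot: [0.705, -0.064, -0.703, -0.063]
ft_force: [-0.5, -0.1, -0.9]
gripper_width: 19.4
```

Run:
```python
from h import *
plan([465.3,-250.9,103.6],-0.18)
o=get_obs();p=o["position"];tip=p+Ro.from_quat(o["tcp_rot"]).apply([43.6,0,-85]);print("tip?",tip,proj("scene",tip),proj("top",tip),o["moment"])
f=grab_frame("scene"); cv2.imwrite("pics/s6.png",cv2.resize(f[170:270,190:310],None,fx=6,fy=6,interpolation=cv2.INTER_CUBIC))
f=grab_frame("top"); cv2.imwrite("pics/t6.png",cv2.resize(f[170:230,370:430],None,fx=9,fy=9,interpolation=cv2.INTER_CUBIC))
```

```text
off [ 0.074  -0.0104  0.0076] dr [ 0.0002 -0.0017 -0.0004] clock 7.2 pos [ 466.1 -252.6  114.7] F [-0.48 -0.09 -0.89] w 19.4
tip? [ 549.85952443 -267.86590951   71.32818368] [[220.45321829 228.94538085]] [[398.88446854 202.04304139]] [-0.00969561  0.00304159  0.05497121]
```

View pics/s6.png

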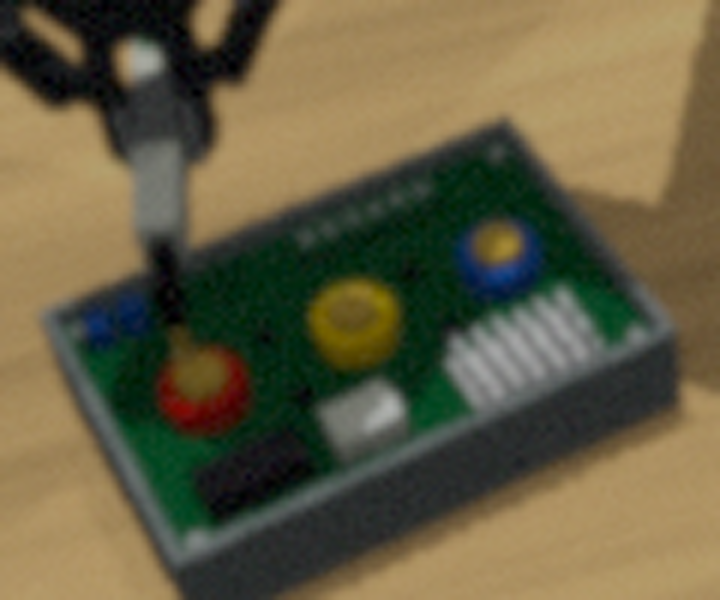

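View pics/t6.png

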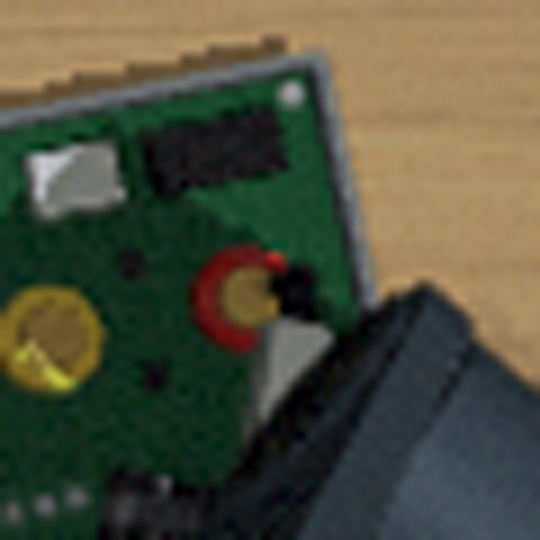

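Emit:
send_rows(deltas=[{"offset":[0.02,-0.015,0.006],"dr":[0,-0.001,0],"gripper":0},{"offset":[0.04,-0.018,0.006],"dr":[0,-0.001,0],"gripper":0},{"offset":[0.055,-0.018,0.006],"dr":[0,-0.001,0],"gripper":0},{"offset":[0.065,-0.018,0.006],"dr":[0,-0.001,0],"gripper":0},{"offset":[0.073,-0.018,0.006],"dr":[0,-0.001,0],"gripper":0},{"offset":[0.08,-0.018,0.006],"dr":[0,-0.001,0],"gripper":0},{"offset":[0.086,-0.018,0.006],"dr":[0,-0.001,0],"gripper":0},{"offset":[0.09,-0.018,0.006],"dr":[0,-0.001,0],"gripper":0},{"offset":[0.09,-0.018,0.006],"dr":[0,-0.001,0],"gripper":0},{"offset":[0.09,-0.018,0.006],"dr":[0,-0.001,0],"gripper":0}])

```text
clock: 8.13
position: [465.2, -249.6, 100.8]
tcp_rot: [-0.704, 0.063, 0.704, 0.064]
ft_force: [-1.3, 0.6, 0.8]
gripper_width: 19.3
```

Run:
```python
from h import *
plan([465.3,-250.9,99.6],-0.18)
o=get_obs();p=o["position"];tip=p+Ro.from_quat(o["tcp_rot"]).apply([43.6,0,-85]);print("tip?",tip,proj("scene",tip),proj("top",tip),o["moment"])
f=grab_frame("scene"); cv2.imwrite("pics/s7.png",cv2.resize(f[170:270,190:310],None,fx=6,fy=6,interpolation=cv2.INTER_CUBIC))
```

```text
off [ 0.0077  0.0084 -0.0022] dr [0.     0.0001 0.0001] clock 8.1333 pos [ 465.2 -249.6  100.8] F [-1.32  0.64  0.81] w 19.3
tip? [ 548.8201674  -264.80507146   57.14513502] [[222.65295045 231.96762059]] [[396.95941258 202.66559133]] [0.06062342 0.07359106 0.03756814]
```

View pics/s7.png

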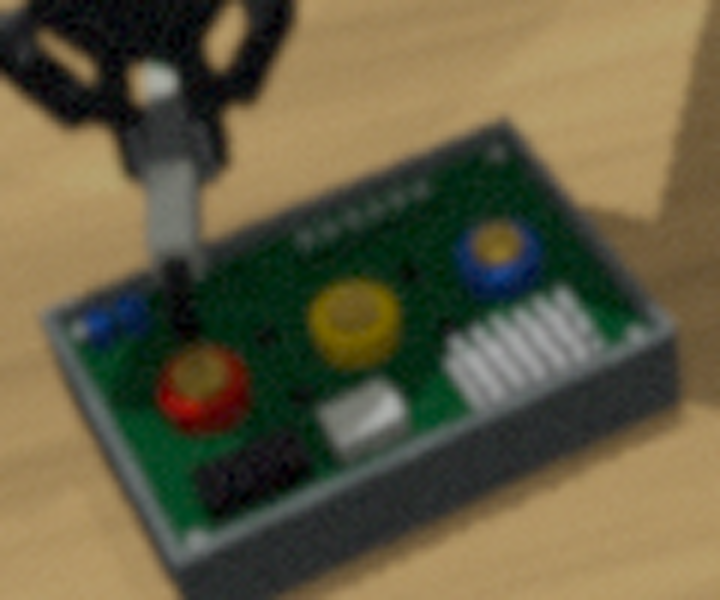

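The scene crop shows the neck standing on the red stud at about (190,350–375). Fz has risen by about 2 N. I'll press 1 mm more and hold for about 1 s.

Emit:
send_rows(deltas=[{"offset":[0.007,0,0],"dr":[0,0,0],"gripper":0},{"offset":[0.007,0,0],"dr":[0,0,0],"gripper":0},{"offset":[0.007,0,0],"dr":[0,0,0],"gripper":0},{"offset":[0.007,0,0],"dr":[0,0,0],"gripper":0},{"offset":[0.007,0,0],"dr":[0,0,0],"gripper":0},{"offset":[0.007,0,0],"dr":[0,0,0],"gripper":0},{"offset":[0.007,0,0],"dr":[0,0,0],"gripper":0},{"offset":[0.007,0,0],"dr":[0,0,0],"gripper":0},{"offset":[0.007,0,0],"dr":[0,0,0],"gripper":0},{"offset":[0.007,0,0],"dr":[0,0,0],"gripper":0},{"offset":[0.007,0,0],"dr":[0,0,0],"gripper":0},{"offset":[0.007,0,0],"dr":[0,0,0],"gripper":0}])

```text
clock: 9.18
position: [465.3, -249.7, 99.7]
tcp_rot: [0.704, -0.064, -0.704, -0.064]
ft_force: [-0.9, -0.7, 1.1]
gripper_width: 19.3
```

Run:
```python
from h import *
plan([465.3,-250.9,99.6],-0.18)
import time
o=get_obs();print(o["moment"],Ro.from_quat(o["tcp_rot"]).inv().apply(o["moment"]))
f=grab_frame("scene"); cv2.imwrite("pics/s8.png",cv2.resize(f[190:250,195:255],None,fx=10,fy=10,interpolation=cv2.INTER_CUBIC))
o=get_obs();print(o["ft_force"],o["moment"])
```

```text
off [ 0.0004  0.0078 -0.0013] dr [-0.     -0.0001 -0.    ] clock 9.1833 pos [ 465.3 -249.7   99.7] F [-0.89 -0.73  1.05] w 19.3
[ 0.02812058 -0.03838414 -0.06859292] [ 0.06860169  0.03272263 -0.03452732]
[-0.80866518  0.97768353  0.89425034] [ 0.0344358  -0.03927992  0.02334532]
```

View pics/s8.png

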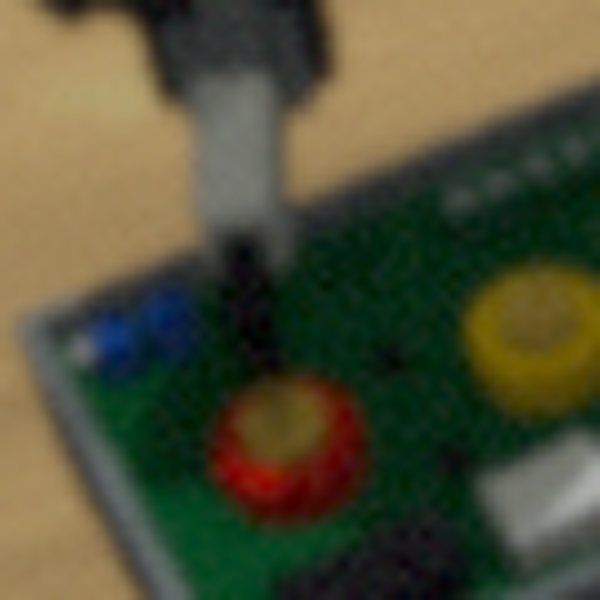

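Red has been pressed with about 2 N for over 1 s. The scene crop shows the neck bottom at (265,370) on the stud at (283,410). Next I'll lift and go to blue.

Emit:
send_rows(deltas=[{"offset":[-0.05,0,0],"dr":[0,0,0],"gripper":0},{"offset":[-0.15,0,0],"dr":[0,0,0],"gripper":0},{"offset":[-0.27,0,0],"dr":[0,0,0],"gripper":0},{"offset":[-0.3,-0.1,0.04],"dr":[0,0,0],"gripper":0},{"offset":[-0.3,-0.25,0.1],"dr":[0,0,0],"gripper":0},{"offset":[-0.3,-0.42,0.17],"dr":[0,0,0],"gripper":0},{"offset":[-0.3,-0.6,0.24],"dr":[0,0,0],"gripper":0},{"offset":[-0.3,-0.77,0.3],"dr":[0,0,0],"gripper":0},{"offset":[-0.3,-0.868,0.335],"dr":[0,0,0],"gripper":0},{"offset":[-0.3,-0.868,0.335],"dr":[0,0,0],"gripper":0},{"offset":[-0.2,-0.868,0.335],"dr":[0,0,0],"gripper":0},{"offset":[-0.12,-0.868,0.335],"dr":[0,0,0],"gripper":0},{"offset":[-0.08,-0.868,0.335],"dr":[0,0,0],"gripper":0},{"offset":[-0.08,-0.868,0.335],"dr":[0,0,0],"gripper":0},{"offset":[-0.08,-0.868,0.335],"dr":[0,0,0],"gripper":0}])

```text
clock: 10.48
position: [438.9, -112.6, 111.5]
tcp_rot: [-0.704, 0.064, 0.705, 0.064]
ft_force: [-0.1, -1.1, -0.3]
gripper_width: 19.3
```

Run:
```python
from h import *
plan([439.2,-112.6,99.6],-0.18)
o=get_obs();p=o["position"];tip=p+Ro.from_quat(o["tcp_rot"]).apply([43.6,0,-85]);print("tip?",tip,proj("scene",tip),proj("top",tip),o["moment"])
f=grab_frame("scene"); cv2.imwrite("pics/s9.png",cv2.resize(f[170:250,215:305],None,fx=7,fy=7,interpolation=cv2.INTER_CUBIC))
f=grab_frame("top"); cv2.imwrite("pics/t9.png",cv2.resize(f[170:240,330:400],None,fx=7,fy=7,interpolation=cv2.INTER_CUBIC))
```

```text
off [ 0.0792 -0.     -0.0018] dr [-0.0001  0.0005  0.0002] clock 10.4833 pos [ 438.9 -112.6  111.5] F [-0.07 -1.09 -0.34] w 19.3
tip? [ 522.53303072 -127.77674208   67.80509854] [[271.53479941 207.3296704 ]] [[353.20141475 211.43173383]] [ 0.01448539 -0.01359848 -0.04177121]
```

View pics/s9.png

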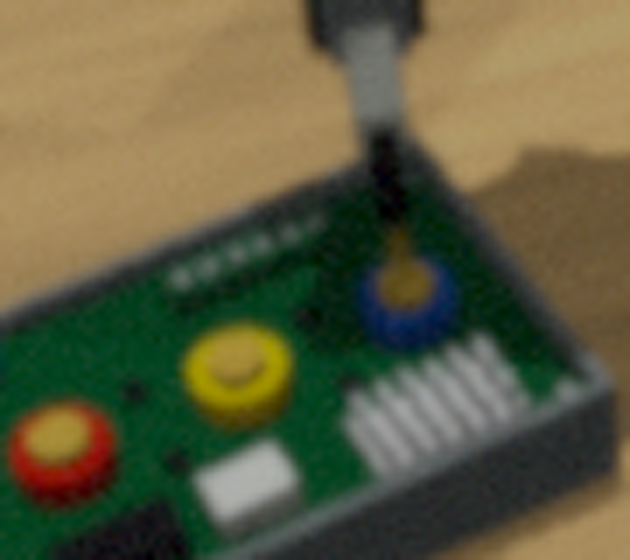

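View pics/t9.png

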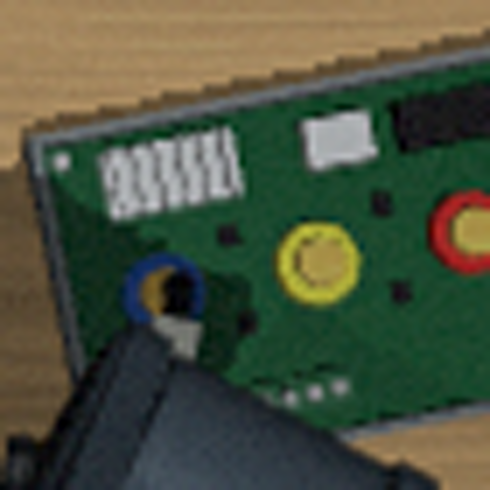

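In the scene crop the pin at (400,240) is right above the blue stud (407,285), and the top view agrees. I'm pressing and holding.

Emit:
send_rows(deltas=[{"offset":[0.015,0,0],"dr":[0,0,0],"gripper":0},{"offset":[0.03,0,0],"dr":[0,0,0],"gripper":0},{"offset":[0.042,0,0],"dr":[0,0,0],"gripper":0},{"offset":[0.052,0,0],"dr":[0,0,0],"gripper":0},{"offset":[0.06,0,0],"dr":[0,0,0],"gripper":0},{"offset":[0.068,0,0],"dr":[0,0,0],"gripper":0},{"offset":[0.074,0,0],"dr":[0,0,0],"gripper":0},{"offset":[0.079,0,0],"dr":[0,0,0],"gripper":0},{"offset":[0.079,0,0],"dr":[0,0,0],"gripper":0},{"offset":[0.079,0,0],"dr":[0,0,0],"gripper":0},{"offset":[0.079,0,0],"dr":[0,0,0],"gripper":0},{"offset":[0.079,0,0],"dr":[0,0,0],"gripper":0},{"offset":[0.079,0,0],"dr":[0,0,0],"gripper":0},{"offset":[0.079,0,0],"dr":[0,0,0],"gripper":0},{"offset":[0.079,0,0],"dr":[0,0,0],"gripper":0},{"offset":[0.079,0,0],"dr":[0,0,0],"gripper":0},{"offset":[0.079,0,0],"dr":[0,0,0],"gripper":0},{"offset":[0.079,0,0],"dr":[0,0,0],"gripper":0},{"offset":[0.079,0,0],"dr":[0,0,0],"gripper":0},{"offset":[0.079,0,0],"dr":[0,0,0],"gripper":0}])

```text
clock: 12.25
position: [439.1, -112.5, 99.8]
tcp_rot: [-0.704, 0.064, 0.704, 0.064]
ft_force: [-1.1, -0.2, 1.0]
gripper_width: 19.2
```

Run:
```python
from h import *
plan([439.2,-112.6,99.6],-0.18)
F=[]
f=grab_frame("scene"); cv2.imwrite("pics/s10.png",cv2.resize(f[170:250,215:305],None,fx=7,fy=7,interpolation=cv2.INTER_CUBIC))
for i in range(4):
    F.append(get_obs()["ft_force"][2]); grab_frame("top")
print(np.round(F,2))
```

```text
off [ 0.0013  0.0003 -0.0007] dr [0. 0. 0.] clock 12.25 pos [ 439.1 -112.5   99.8] F [-1.15 -0.18  1.05] w 19.2
[ 0.29  0.62 -0.32  0.26]
```

View pics/s10.png

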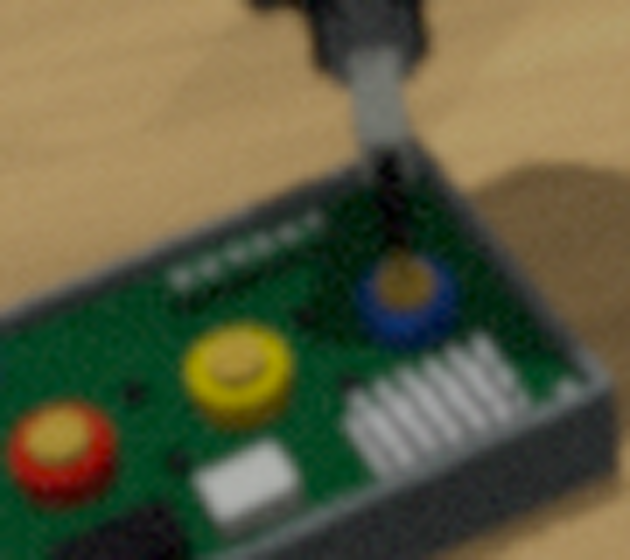

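Emit:
send_rows(deltas=[{"offset":[0.005,0,0],"dr":[0,0,0],"gripper":0},{"offset":[0.012,0,0],"dr":[0,0,0],"gripper":0},{"offset":[0.012,0,0],"dr":[0,0,0],"gripper":0},{"offset":[0.012,0,0],"dr":[0,0,0],"gripper":0},{"offset":[0.012,0,0],"dr":[0,0,0],"gripper":0},{"offset":[0.012,0,0],"dr":[0,0,0],"gripper":0},{"offset":[0.012,0,0],"dr":[0,0,0],"gripper":0},{"offset":[0.012,0,0],"dr":[0,0,0],"gripper":0},{"offset":[0.012,0,0],"dr":[0,0,0],"gripper":0},{"offset":[0.012,0,0],"dr":[0,0,0],"gripper":0}])

```text
clock: 13.33
position: [439.1, -112.6, 98.0]
tcp_rot: [0.704, -0.064, -0.704, -0.064]
ft_force: [-0.4, 0.1, 0.8]
gripper_width: 19.1
```

Run:
```python
from h import *
plan([439.2,-112.6,99.6],-0.18)
F=[]
for i in range(5):
    F.append(get_obs()["ft_force"][2]); grab_frame("top")
print(np.round(F,2))
```

```text
off [-0.0105  0.0001 -0.0007] dr [ 0. -0. -0.] clock 13.3333 pos [ 439.1 -112.6   98. ] F [-0.42  0.06  0.84] w 19.1
[0.84 1.09 1.04 0.96 2.21]
```

Emit:
send_rows(deltas=[{"offset":[-0.06,0,0],"dr":[0,0,0],"gripper":0},{"offset":[-0.15,0,0],"dr":[0,0,0],"gripper":0},{"offset":[-0.28,0,0],"dr":[0,0,0],"gripper":0},{"offset":[-0.42,0,0],"dr":[0,0,0],"gripper":0},{"offset":[-0.5,0,0],"dr":[0,0,0],"gripper":0},{"offset":[-0.5,0,0],"dr":[0,0,0],"gripper":0},{"offset":[-0.5,0,0],"dr":[0,0,0],"gripper":0}])

```text
clock: 14.17
position: [439.4, -112.6, 173.7]
tcp_rot: [0.705, -0.064, -0.704, -0.063]
ft_force: [-0.7, 0.5, -1.4]
gripper_width: 19.3
```

Run:
```python
from h import *
F=[]
for i in range(5):
    F.append(get_obs()["ft_force"][2]); f=grab_frame("scene")
print(np.round(F,2))
plan([526.9,142.4,170],-0.18)
o=get_obs();p=o["position"];R=Ro.from_quat(o["tcp_rot"])
pts=p+R.apply([[43.6,0,-85],[-23.4,0,-70],[-11.4,0,0]]);print(proj("scene",pts))
cv2.imwrite("pics/s11.png",cv2.resize(f[120:220,220:320],None,fx=6,fy=6,interpolation=cv2.INTER_CUBIC))
```

```text
[-1.41 -1.1  -1.41 -1.25 -1.65]
off [ 0.0148 -1.7757 -0.2757] dr [-0.      0.0014  0.0005] clock 14.4167 pos [ 438.5 -112.2  172.1] F [-0.94 -0.7  -0.36] w 19.0
[[269.15479774 190.66106667]
 [265.59188756 166.7483945 ]
 [263.62428718 152.82561885]]
```

View pics/s11.png

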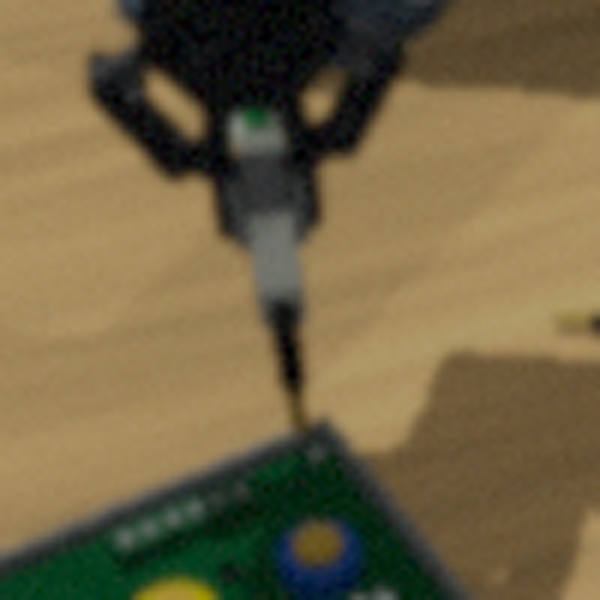

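There's a 2.4 N difference on blue, and the tip projection matches (300,425) to within 1 px, so the tester hasn't slipped. I'm heading back to the rest.

Emit:
send_rows(deltas=[{"offset":[0,-0.1,-0.015],"dr":[0,0,0],"gripper":0},{"offset":[0,-0.25,-0.04],"dr":[0,0,0],"gripper":0},{"offset":[0,-0.42,-0.065],"dr":[0,0,0],"gripper":0},{"offset":[0,-0.6,-0.09],"dr":[0,0,0],"gripper":0},{"offset":[0,-0.75,-0.12],"dr":[0,0,0],"gripper":0},{"offset":[0,-0.88,-0.138],"dr":[0,0,0],"gripper":0}])

```text
clock: 14.92
position: [483.2, 15.1, 172.2]
tcp_rot: [-0.704, 0.063, 0.705, 0.064]
ft_force: [0.3, 0.5, -1.3]
gripper_width: 19.2
```

Emit:
send_rows(deltas=[{"offset":[0,-0.15,-0.025],"dr":[0,0,0],"gripper":0},{"offset":[0,-0.32,-0.05],"dr":[0,0,0],"gripper":0},{"offset":[0,-0.5,-0.08],"dr":[0,0,0],"gripper":0},{"offset":[0,-0.67,-0.1],"dr":[0,0,0],"gripper":0},{"offset":[0,-0.8,-0.125],"dr":[0,0,0],"gripper":0},{"offset":[0,-0.88,-0.138],"dr":[0,0,0],"gripper":0},{"offset":[0,-0.88,-0.138],"dr":[0,0,0],"gripper":0},{"offset":[0,-0.88,-0.138],"dr":[0,0,0],"gripper":0},{"offset":[0,-0.88,-0.138],"dr":[0,0,0],"gripper":0}])

```text
clock: 15.67
position: [526.3, 138.9, 172.5]
tcp_rot: [-0.704, 0.064, 0.705, 0.063]
ft_force: [-0.2, 0.1, 0.1]
gripper_width: 18.8
```

Run:
```python
from h import *
f=grab_frame("scene")
plan([526.9,142.4,100],-0.18)
cv2.imwrite("pics/s12.png",cv2.resize(f[100:220,310:430],None,fx=5,fy=5,interpolation=cv2.INTER_CUBIC))
```

```text
off [ 0.4843 -0.0255  0.0005] dr [-0.0007  0.0009 -0.0005] clock 15.7167 pos [526.4 138.7 172.6] F [-0.14 -0.81 -2.18] w 19.4
```

View pics/s12.png

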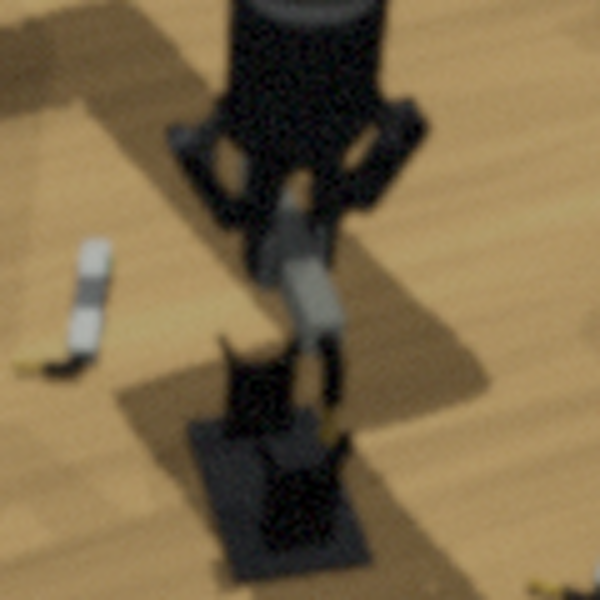

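The tester is back over the empty rest. Its pin is at crop (330,430) and it's about 4 mm short sideways. I'll correct that while descending to just above the saddles.

Emit:
send_rows(deltas=[{"offset":[0.05,-0.015,0],"dr":[0,0,0],"gripper":0},{"offset":[0.15,-0.025,0],"dr":[0,0,0],"gripper":0},{"offset":[0.28,-0.025,0],"dr":[0,0,0],"gripper":0},{"offset":[0.4,-0.025,0],"dr":[0,0,0],"gripper":0},{"offset":[0.48,-0.025,0],"dr":[0,0,0],"gripper":0},{"offset":[0.48,-0.025,0],"dr":[0,0,0],"gripper":0},{"offset":[0.48,-0.025,0],"dr":[0,0,0],"gripper":0},{"offset":[0.48,-0.025,0],"dr":[0,0,0],"gripper":0}])

```text
clock: 16.38
position: [528.2, 143.1, 101.4]
tcp_rot: [0.705, -0.064, -0.704, -0.064]
ft_force: [0.6, -0.1, -1.0]
gripper_width: 18.9
```

Run:
```python
from h import *
plan([526.9,142.4,64],-0.18)
```

```text
off [0.2494 0.0061 0.0081] dr [-0.0005 -0.0005  0.0001] clock 16.3833 pos [528.2 143.1 101.4] F [ 0.61 -0.11 -1.01] w 18.9
```

Emit:
send_rows(deltas=[{"offset":[0.03,0.004,0.006],"dr":[0,0,0],"gripper":0},{"offset":[0.08,0.004,0.006],"dr":[0,0,0],"gripper":0},{"offset":[0.13,0.004,0.006],"dr":[0,0,0],"gripper":0},{"offset":[0.18,0.004,0.006],"dr":[0,0,0],"gripper":0},{"offset":[0.215,0.004,0.006],"dr":[0,0,0],"gripper":0},{"offset":[0.235,0.004,0.006],"dr":[0,0,0],"gripper":0},{"offset":[0.242,0.004,0.006],"dr":[0,0,0],"gripper":0},{"offset":[0.242,0.004,0.006],"dr":[0,0,0],"gripper":0},{"offset":[0.242,0.004,0.006],"dr":[0,0,0],"gripper":0}])

```text
clock: 17.13
position: [526.9, 143.1, 64.7]
tcp_rot: [0.704, -0.064, -0.704, -0.064]
ft_force: [-0.4, -0.3, -0.5]
gripper_width: 19.1
```

Run:
```python
from h import *
plan([526.9,142.4,63.6],-0.18)
f=grab_frame("scene")
cv2.imwrite("pics/s13.png",cv2.resize(f[120:220,310:430],None,fx=6,fy=6,interpolation=cv2.INTER_CUBIC))
```

```text
off [ 0.0073  0.0045 -0.0007] dr [ 0.     -0.0001  0.    ] clock 17.1333 pos [526.9 143.1  64.7] F [-0.38 -0.25 -0.49] w 19.1
```

View pics/s13.png

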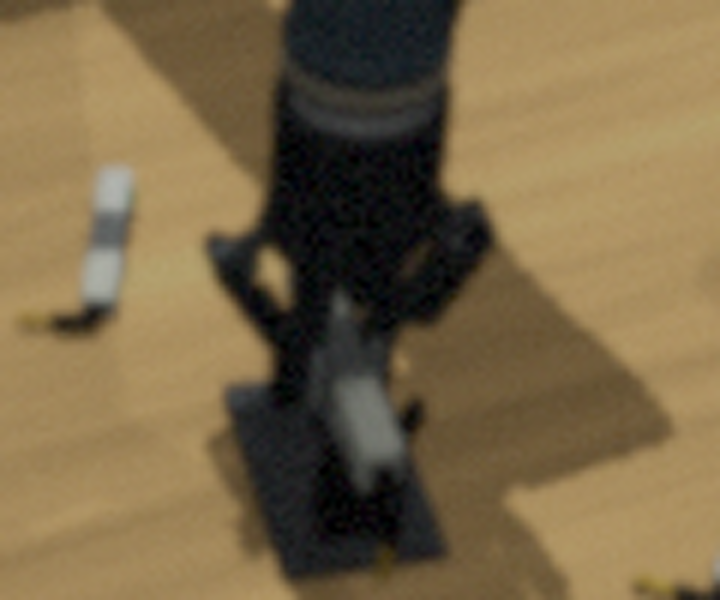

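The tester is between the saddle cheeks, same as at the grasp: handle front at (375,450), pin at (385,555). It's about 1 mm above the floor, so I'll lower 1 mm and release.

Emit:
send_rows(deltas=[{"offset":[0.006,0.004,0],"dr":[0,0,0],"gripper":0},{"offset":[0.007,0.004,0],"dr":[0,0,0],"gripper":0},{"offset":[0.007,0.004,0],"dr":[0,0,0],"gripper":0.2},{"offset":[0.007,0.004,0],"dr":[0,0,0],"gripper":0.3},{"offset":[0.007,0.004,0],"dr":[0,0,0],"gripper":0.5},{"offset":[0.007,0.004,0],"dr":[0,0,0],"gripper":0.8},{"offset":[0.007,0.004,0],"dr":[0,0,0],"gripper":1},{"offset":[0.007,0.004,0],"dr":[0,0,0],"gripper":1},{"offset":[0.007,0.004,0],"dr":[0,0,0],"gripper":1},{"offset":[0.007,0.004,0],"dr":[0,0,0],"gripper":1},{"offset":[0.007,0.004,0],"dr":[0,0,0],"gripper":1}])

```text
clock: 18.1
position: [526.7, 142.4, 63.7]
tcp_rot: [0.704, -0.064, -0.704, -0.064]
ft_force: [0.2, 0.2, 0.1]
gripper_width: 85.5
```

Emit:
send_rows(deltas=[{"offset":[-0.1,0,0],"dr":[0,0,0],"gripper":1},{"offset":[-0.25,0,0],"dr":[0,0,0],"gripper":1},{"offset":[-0.42,0,0],"dr":[0,0,0],"gripper":1},{"offset":[-0.6,0,0],"dr":[0,0,0],"gripper":1},{"offset":[-0.8,0,0],"dr":[0,0,0],"gripper":1},{"offset":[-1,0,0],"dr":[0,0,0],"gripper":1},{"offset":[-1,0,0],"dr":[0,0,0],"gripper":1}])

```text
clock: 18.68
position: [530.3, 142.8, 219.5]
tcp_rot: [0.708, -0.063, -0.7, -0.064]
ft_force: [0.7, -0.4, 0.5]
gripper_width: 85.5
```

Emit:
send_rows(deltas=[{"offset":[0,0.1,0],"dr":[0,0,0],"gripper":1},{"offset":[0,0.25,0],"dr":[0,0,0],"gripper":1},{"offset":[0,0.42,0.02],"dr":[0,0,0],"gripper":1},{"offset":[0,0.6,0.05],"dr":[0,0,0],"gripper":1},{"offset":[0,0.8,0.05],"dr":[0,0,0],"gripper":1},{"offset":[0,1,0.05],"dr":[0,0,0],"gripper":1},{"offset":[0,1,0.05],"dr":[0,0,0],"gripper":1},{"offset":[0,1,0.05],"dr":[0,0,0],"gripper":1}])

```text
clock: 19.35
position: [492.1, -4.9, 213.3]
tcp_rot: [-0.704, 0.065, 0.704, 0.065]
ft_force: [-0.5, 0.8, 0.0]
gripper_width: 85.4
```

Run:
```python
from h import *
o=get_obs();print(o["clock"],o["position"],o["ft_force"],o["gripper_width"])
f=grab_frame("scene");cv2.imwrite("pics/s14.png",f)
f=grab_frame("top"); cv2.imwrite("pics/t14.png",f); cv2.imwrite("pics/t14z.png",cv2.resize(f[170:245,235:325],None,fx=8,fy=8,interpolation=cv2.INTER_CUBIC))
```

```text
19.35 [492.06279673  -4.88901049 213.26654461] [-0.46351423  0.76331848  0.00579284] 85.4138718589406
```

View pics/s14.png

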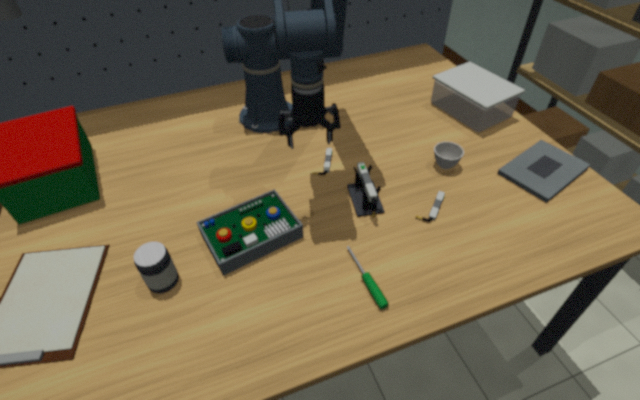

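View pics/t14z.png

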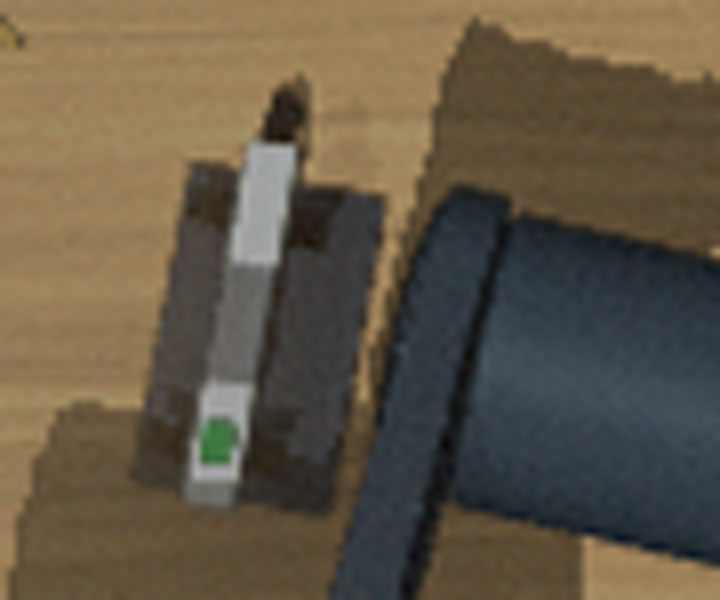

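View pics/t14.png

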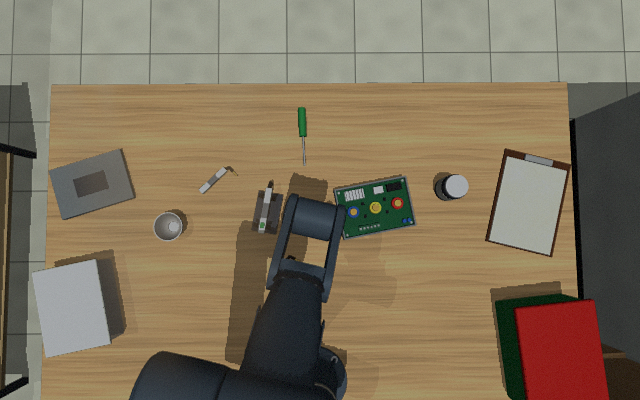

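The tester lies in the rest almost exactly where it started: handle ends at crop (270,145) and (211,503), within about 3 crop px (1 mm) of the first picture. The tin, bowl and screwdriver haven't moved, and the gripper is clear at z = 213. Handing in.

Run:
```python
from station import *
print(sign_off())
```

```text
the job is handed in; nothing more can be done
None
```

The tester touched red and then blue, and is back across both saddles of its rest with the pin down. I signed off at about 19.5 s of the 54 s allowed; no verdict is reported.

- **Red:** I pressed the pin on the red stud with about 2 N by the wrist force and held it for over a second. The estimated tip position was within about 2 mm of the stud's centre.
- **Blue:** I held it for about two seconds. At the first depth the force reading was noisy (about 1.3 N above the reading with the tester held free), so I pressed 1.8 mm deeper. It then read about 2.4 N above that.
- **Yellow:** The pin passed over it at about 100 mm above the bench and never came near it.
- **Final position:** In the top view the tester's handle lies within about 1 mm of where it started. The gripper is open and clear at 213 mm, with wrist force near zero.
- **Bystanders:** The tin, bowl and screwdriver look unmoved in both pictures; I checked them by eye, not by measurement.
- **Disagreement between cameras:** The scene camera sat about 1 px (2 mm) off my top-view positions, within the stated calibration error. No check failed.

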